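# Snap the cap onto the storage jar and keep it pressed

## Task

Put the large white snap cap on the open glass jar, square on its mouth, and press it straight down until it clicks fully home with the jar standing upright on the mat. Do not ease off after the click: keep pressing firmly on the cap, as hard as it took to snap it on, and finish while still holding that push. Leave the closed jar, the small cap and the tumbler where they are.

Things in the scene. Friction and masses are not known exactly. Their poses are not given: they have to be found in the camera images.
- jar: the open glass jar, loose, about 0.36 kg, 76 mm across, 128 mm tall, standing on the mat. Straight body to 80 mm, shoulder to 106 mm, then a neck 41 mm across; round the mouth a bead, 47 mm across 8 to 9 mm below the rim, tapering to 39 mm at the rim. The mouth is open (34 mm); the other jar wears a cap. Origin: centre of its underside, z up
- jar_rim (a point): centre of the open jar's mouth, at the level of the rim (128 mm above the jar's underside)
- cap: the jar's snap cap, loose, white plastic, 45 g, the larger of the two loose caps: 60 mm across, 22 mm tall, lying on the mat open side down. Rigid ribbed outer skirt, to be gripped anywhere round it. Eight springy tabs inside ride over the jar's bead. The underside of its top lies 19 mm above its lower edge. Origin: centre of the lower edge, z up. Home: origin 109 mm above the jar's origin
- cap_top (a point): centre of the large cap's top, 22 mm above its lower edge. How it snaps: the tabs meet the jar's bead when the cap is about 10 mm above home; pressing on meets resistance that rises to about 10 to 17 N (over 20 N if off centre), then drops suddenly to nothing (the click) 7 to 8 mm above home; below that it goes down freely until its top lands on the rim and stops hard
- closed_jar: a second jar of the same kind, already wearing its cap (131 mm tall, 76 mm across), loose; leave it. Origin: centre of its underside
- small_cap: a smaller white cap of another size, 38 mm across and 15 mm tall, loose; it does not fit; leave it. Origin: centre of its underside
- tumbler: a clear drinking glass, 72 mm across, 92 mm tall, loose; leave it. Origin: centre of its underside
- mat: black rubber bench mat, fixed, 300 by 700 mm, 4 mm thick, under both jars and both loose caps. Origin: centre of its underside, on the bench top (z = 0); x across its short side
Things that resemble listed ones, but are neither listed nor needed, are in the scene too. Leave any red look-alike of the jar alone. What is shaped like the cap but turquoise is not meant.

How it is judged:
By the outcome, as a careful person would: the job done as asked, in the order asked, and still so for the second after the job is handed in, while the arm keeps its last pose, push and grip.
It also fails if it takes over 53 s, if anything falls off the work surface, if the arm or the gripper's body presses on something with over 40 N, if the wrist force passes 120 N, or if a joint passes its speed limit or range.

## Robot

A 6-joint arm with a two-finger parallel gripper is mounted at the origin on the work surface. World frame = base frame: x ahead of the robot, y to its left, z up, the work surface at z = 0. Lengths are in mm, angles in rad, forces in N, time in s.
With the tool pointing down it reaches from about 275 to 750 mm from the base axis. Payload 10.2 kg.
Tool frame: the origin (TCP) lies on the centre line of the jaws, within the pads' length; the fingertips stand 19 mm ahead of it and the grasp point (between the pads) is the TCP; z points along the fingers, y is the line along which they close (so a half turn about z gives the same grasp; the last joint's range is limited). The gripper opens to 85 mm and grips with 20 to 120 N. Pads are 22 mm wide; open, the fingers measure 114 mm over their backs; the gripper's body (76 mm by 85 mm) begins 54 mm behind the grasp point. The pads swing forward as they close: fully open they stand 13 mm farther back than shut.
Start: joints at [-1.365, 0.313, 1.498, -0, 1.331, -0.223], TCP at [218.273, -477.481, 250.294] pointing down, gripper open.
Joint ranges: [-2.94, 2.94], [-0.97, 2.17], [0.19, 2.56], [-1.23, 4.37], [0.02, 3.11], [-2.88, 2.88]. Speed limits (rad/s): [2.39, 2.39, 3.01, 3.14, 3.14, 3.14].

## Interface

Orientations are given as a unit quaternion [w, x, y, z].
In Python, from rig import sense, capture, finish_job, regions_of, mark_of gives the robot as it stands.
- The arm moves only by the tool jog_arm, never from a script. Its argument "series" is text: rows parted by semicolons, each of 7 numbers parted by spaces: the shift along the tool's x, y, z in units of 0.4 m (1.0 is 0.4 m), then the turn, a rotation vector about the tool's x, y, z in units of pi/2 rad (1.0 is pi/2 rad), then the opening, from -1 (shut) to 1 (fully open). A call has 1 to 20 rows; each row is the pose to reach, as a shift and turn from the pose commanded when the call began, along the tool's axes at that moment; what a row does not reach only later rows make up. A row lasts 1/8 s, in which the tool goes at most 62.5 mm and 10.7 degrees, less where a joint would pass 70% of its speed; a pose out of reach is approached as far as the arm can. A call with a number of a shift or a turn outside -1 to 1 is refused whole. A call with a gripper value outside its range is refused whole. The fingers move at their own pace and stop on an object; "grip_force" is the grip in N (left out, the last holds). Time passes only in rows, so rows that repeat a pose let the fingers close. It gives the time, the measured TCP pose, the force, the opening and the grip force at its end, in the units of the state.
- sense(): the state, without advancing time (a new reading comes with each control period).
- capture(name): name is "side" or "top" or "wrist"; returns a dict with "img" (400x640x3 uint8, red, green, blue), "intrinsics" (3x3 intrinsics, pixels), "R" (3x3) and "t" (3): a world point X has camera coordinates R X + t. Camera axes: x right, y down, z forward; pixel columns grow to the right and rows downward; lengths in mm; the calibration is good to about 2 mm. The wrist camera is an equidistant fisheye: a pixel r from the principal point sees the ray r / f radians off the axis. A picture is of the moment at which its call begins. There is no depth.
- finish_job(): hands the job in; it is judged then, once.
Trained networks look in a picture, given as the dict that the camera call returned (one of the last four; its "shot" number tells which), for a name from the list of things; names that differ only in an ending like _2 or _b are one class to them, and where a whole thing is asked for, a point or a joint stands for the part that bears it (a point fixed in the world has none). Each returns a list of dicts, best first, with "confidence" (0 to 1); they miss things now and then, are a little off and sometimes report something else, mostly with a low value. They report only what shows in the picture. A call takes as long as a camera call. They do not tell look-alikes from the thing itself.
- regions_of(label, picture): "region" (400x640 bool, what is visible of it) and "point" ([row, column] in pixels, amid what is visible of it).
- mark_of(label, picture): "point" ([row, column] in pixels: a listed point, or the origin of a listed thing).
The state is a dict: "time_s": time; "joints": joint angles; "dq": joint speeds; "tau": joint torques, N m; "eef_pos": TCP position; "ee_rot": TCP orientation; "force": force on the tool from outside, world axes, zero at the start; "wrist_torque": the same for the moment, N m; "grip_width": opening from 0.0 (shut) to 1.0 (fully open); "grip_force": force on a finger pad.
Only numpy, scipy, OpenCV 4.12 (cv2) and the standard library are available. Lean on these libraries where they do the work, as an engineer would, in place of code of your own. Each camera call takes 0.05 s, during which the arm holds its last target. There are 200 camera calls.

## Working session

There is one attempt and no reset: what is moved stays moved. The work goes in short steps, Python scripts to look and compute and a tool call to move; the robot and the scene stay as the last step left them, time stands still between calls to the robot, and variables do not carry over. Pictures are saved under pics/ and viewed, at most 10 in all, crops included, and the job is handed in when it is done.

Besides the shell and the picture viewer there is one more tool, called in YAML: its name, and indented under it one key for each argument. jog_arm: Moves the arm, as the interface text tells. Shifts and turns lie within -1 to 1; 1 stands for 0.4 m of shift or pi/2 rad of turn. Its arguments: {"type":"object","properties":{"series":{"type":"string"},"grip_force":{"type":"number"}},"required":["series"]}

```bash
mkdir -p pics
cat > h.py <<'E'
import numpy as np, cv2
from rig import sense, capture, finish_job, regions_of, mark_of
def pix(c,X):
    p=c["R"]@np.array(X,float)+c["t"]; K=np.array(c["intrinsics"]); q=K@p; return q[:2]/q[2]
def ray(c,rc,fish=False):
    K=np.array(c["intrinsics"]);r,cc=rc
    x=(cc-K[0,2])/K[0,0];y=(r-K[1,2])/K[1,1]
    if fish:
        th=np.hypot(x,y);s=np.sin(th)/max(th,1e-9);d=np.array([x*s,y*s,np.cos(th)])
    else: d=np.array([x,y,1.])
    R=np.array(c["R"]);o=-R.T@np.array(c["t"]);d=R.T@d;return o,d/np.linalg.norm(d)
def atz(c,rc,z,fish=False):
    o,d=ray(c,rc,fish);return (o+d*(z-o[2])/d[2]).round(1)
def tri(rs):
    A=0;b=0
    for o,d in rs:
        P=np.eye(3)-np.outer(d,d);A=A+P;b=b+P@o
    return np.linalg.solve(A,b).round(1)
def save(c,n,im=None): cv2.imwrite("pics/"+n+".png",cv2.cvtColor(c["img"] if im is None else im,cv2.COLOR_RGB2BGR))
E
python3 - <<'E'
from h import *
s=sense();print(s)
for n in ("side","top"):
    c=capture(n);save(c,n+"0")
    print(n,(-c["R"].T@c["t"]).round(),c["R"][2].round(2))
    for l,z in (("jar_rim",132),("cap_top",26),("jar",4),("cap",4),("closed_jar",4),("small_cap",4),("tumbler",0)):
        for r in mark_of(l,c): print(l,round(r["confidence"],2),np.round(r["point"],1),atz(c,r["point"],z))
E
```

```text
{'time_s': 0.0, 'joints': array([-1.36541956e+00,  3.13488798e-01,  1.49842865e+00,  1.11028487e-05,
        1.33103499e+00, -2.23424789e-01]), 'dq': array([ 4.64206080e-04, -1.20885133e-04, -5.53394998e-04, -4.83760938e-04,
        5.41288152e-04,  5.74974303e-05]), 'tau': array([ 1.90163206e-03, -4.12262714e+01, -2.59743744e+01, -3.29406510e-05,
        4.12361172e-03, -1.29718777e-05]), 'eef_pos': array([ 218.21530631, -477.24179775,  249.71839057]), 'ee_rot': array([-6.79816060e-04,  9.77104117e-01,  2.12760621e-01,  1.15267815e-05]), 'force': array([0.15915464, 0.00712229, 0.05593403]), 'wrist_torque': array([0.0356021 , 0.02448232, 0.03652132]), 'grip_force': 0.0, 'grip_width': 0.9951650986700696}
side [ 537. -751.  939.] [ 0.03  0.69 -0.73]
jar_rim 0.93 [229.8 345.2] [603.7 -84.6 132. ]
jar_rim 0.92 [257.  436.8] [ 774.4 -161.2  132. ]
cap_top 0.89 [193.1 227.2] [334.  133.2  26. ]
cap_top 0.84 [194.7 310.5] [536.6 117.3  26. ]
jar 0.67 [294.3 427.7] [ 774.3 -162.8    4. ]
jar 0.63 [273.9 342.7] [ 599.9 -102.3    4. ]
cap 0.67 [272.9 342.1] [598.7 -99.7   4. ]
cap 0.63 [197.7 225.9] [327.2 138.9   4. ]
cap 0.57 [202.4 306.3] [525.6 112.7   4. ]
closed_jar 0.64 [158.  334.6] [604.3 269.6   4. ]
small_cap 0.85 [342.  310.3] [ 525.3 -259.5    4. ]
small_cap 0.51 [236.6 316.4] [546.5   4.2   4. ]
tumbler 0.9 [237.7 416.6] [777.5  -7.6  -0. ]
top [ 435.   14. 1099.] [ 0.12  0.   -0.99]
jar_rim 0.86 [108.3 390.3] [ 782.5 -154.3  132. ]
jar_rim 0.77 [182.8 365.6] [602.  -90.8 132. ]
cap_top 0.59 [297.  270.3] [330.9 144.6  26. ]
jar 0.91 [191.6 362.2] [600.5 -95.2   4. ]
jar 0.57 [125.9 385. ] [ 779.3 -160.7    4. ]
jar 0.16 [210.5 324.6] [551.1   5.    4. ]
cap 0.71 [220.9 287.7] [524.6 102.4   4. ]
cap 0.58 [298.  270.6] [326.2 146.5   4. ]
closed_jar 0.79 [195.5 231.8] [593.6 250.7   4. ]
small_cap 0.58 [217.7 427.3] [ 529.3 -264.6    4. ]
tumbler 0.6 [127.9 329. ] [776.7  -9.4   0. ]
```

View pics/side0.png

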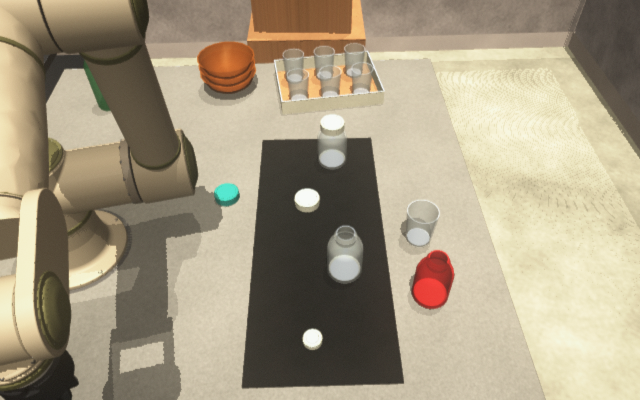

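View pics/top0.png

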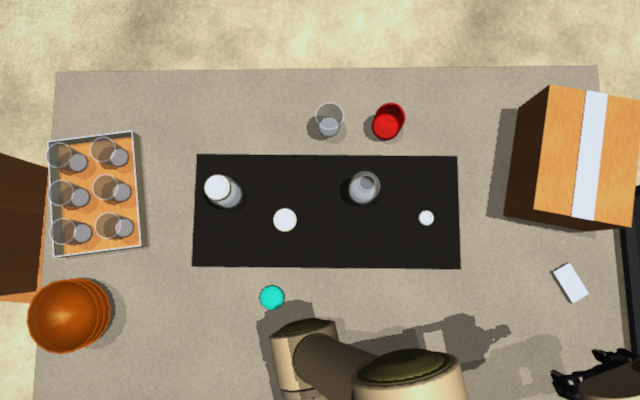

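The side view shows the large cap at about (row 200, col 307), the open jar's rim at (232, 345), the closed jar at (140, 332) and the small cap at (339, 312). The top view has the large cap at (220, 285) and the jar's mouth at (183, 366). I'll refine these by outline.

Run:
```python
from h import *
from scipy.optimize import minimize
th=np.linspace(0,2*np.pi,48)
C={n:capture(n) for n in ("side","top")}
g={"side":(200,307),"top":(220,285)}
for n,c in C.items():
    m=np.zeros((400,640),bool);r,q=g[n];m[r-22:r+22,q-22:q+22]=True
    w=((c["img"].min(2)>110)&m).astype(np.uint8)
    rr,cc=np.nonzero(w)
    def sil(x,y):
        P=np.array([pix(c,[x+30*np.cos(a),y+30*np.sin(a),z]) for z in (4,26) for a in th],np.float32)
        o=np.zeros((1600,2560),np.uint8);cv2.fillConvexPoly(o,cv2.convexHull(np.round(P*4+1.5).astype(np.int32)),1);return cv2.resize(o.astype(np.float32),(640,400),interpolation=cv2.INTER_AREA)
    f=lambda p:np.abs(sil(*p)-w).sum()
    b=minimize(f,[530,110],method="Nelder-Mead",options=dict(initial_simplex=[[530,110],[540,105],[525,120]],xatol=.2))
    print(n,b.x.round(1),b.fun,w.sum(),rr.min(),rr.max(),cc.min(),cc.max())
    for r in regions_of("jar",c)[:3]:
        k=r["region"];print("jarreg",round(r["confidence"],2),np.round(r["point"]),k.sum())
rays=[]
for n,c in C.items():
    rr=[r["point"] for r in mark_of("jar_rim",c)]
    t=pix(c,[602,-88,132]);p=min(rr,key=lambda p:np.hypot(p[1]-t[0],p[0]-t[1]));rays.append(ray(c,p));print(p)
print("rim tri",tri(rays))
```

```text
side [526.8 112.5] 38.875 482 188 211 294 319
jarreg 0.62 [257. 345.] 1698
top [527.2 109.6] 17.8125 440 208 231 273 296
jarreg 0.79 [122. 387.] 905
jarreg 0.67 [190. 363.] 777
[232.8, 346.8]
[181.8, 363.9]
rim tri [606.2 -87.5 125.6]
```

jog_arm:
  series: "0.66 -0.51 0 0 0 0.273 1;0.66 -0.51 0 0 0 0.273 1;0.66 -0.51 0 0 0 0.273 1;0.66 -0.51 0 0 0 0.273 1;0.66 -0.51 0 0 0 0.273 1;0.66 -0.51 0 0 0 0.273 1;0.66 -0.51 0 0 0 0.273 1;0.66 -0.51 0 0 0 0.273 1"

```text
time_s: 2.1
eef_pos: [373.3, -182.9, 250.3]
ee_rot: [0.0, 1.0, -0.0, -0.0]
force: [-0.2, 0.5, -0.4]
grip_width: 1.0
grip_force: 0.0
```

jog_arm:
  series: "0.385 -0.735 0.2 0 0 0 1;0.385 -0.735 0.2 0 0 0 1;0.385 -0.735 0.2 0 0 0 1;0.385 -0.735 0.2 0 0 0 1;0.385 -0.735 0.2 0 0 0 1;0.385 -0.735 0.2 0 0 0 1;0.385 -0.735 0.2 0 0 0 1;0.385 -0.735 0.2 0 0 0 1"

```text
time_s: 3.1
eef_pos: [527.6, 110.3, 170.4]
ee_rot: [0.0, 1.0, -0.001, -0.0]
force: [-1.0, -0.4, -0.6]
grip_width: 1.003
grip_force: 0.0
```

Run:
```python
from h import *
c=capture("wrist");save(c,"w1");print(sense()["eef_pos"],(-c["R"].T@c["t"]).round(1),c["R"][2].round(2))
for l,z in (("jar_rim",132),("cap_top",26),("cap",4),("jar",4)):
    for r in mark_of(l,c): print(l,round(r["confidence"],2),np.round(r["point"],1),atz(c,r["point"],z,True))
```

```text
[527.58999143 110.26674061 170.60481702] [593.  110.  294.5] [-0.26 -0.   -0.97]
jar_rim 0.61 [126.8 600.3] [604.1 -94.9 132. ]
cap_top 0.74 [192.8 317.9] [527.5 110.1  26. ]
cap 0.56 [185.4 321.3] [529.5 106.9   4. ]
jar 0.88 [118.1 507.4] [604.4 -90.3   4. ]
```

View pics/w1.png

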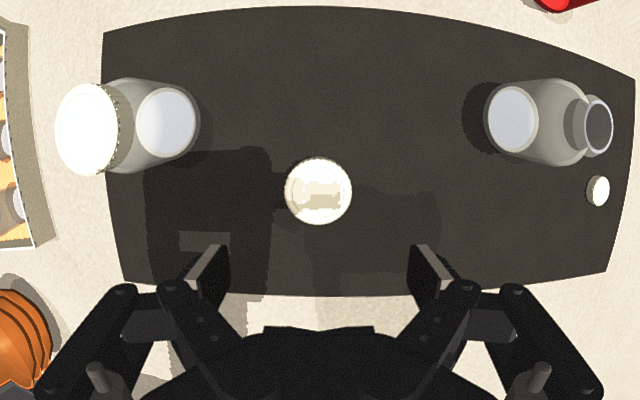

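The cap is at (row 192, col 318) in the wrist view, centred under the tool, with the jar's rim at (127, 598). Descending.

jog_arm:
  series: "0 0 0.2 0 0 0 1;0 0 0.3 0 0 0 1;0 0 0.335 0 0 0 1;0 0 0.335 0 0 0 0.68;0 0 0.335 0 0 0 0.68"

```text
time_s: 3.98
eef_pos: [528.9, 111.8, 38.6]
ee_rot: [0.0, 1.0, -0.0, 0.002]
force: [-0.8, -0.5, 0.8]
grip_width: 0.836
grip_force: 0.0
```

Run:
```python
from h import *
a=capture("side");b=capture("wrist");s=sense();print(s["eef_pos"],s["force"],s["grip_width"])
x,y=pix(a,[527,110,30]).astype(int);print(x,y,[pix(a,[527,yy,z]).round(1) for yy in (75,145) for z in (4,30)])
i=cv2.resize(a["img"][y-50:y+50,x-60:x+60],None,fx=4,fy=4,interpolation=cv2.INTER_CUBIC)
j=cv2.resize(b["img"][130:330,170:470],(480,320))
o=np.zeros((400,780+180,3),np.uint8);o[:,:480]=i;o[:320,480:960]=j
save(a,"g1",cv2.resize(o,(800,333)))
```

```text
[528.55181109 111.8246367   38.10513396] [0.05100408 0.82477469 0.16167131] 0.8370255998759667
306 195 [array([307.2, 213.9]), array([306.9, 206.6]), array([306.6, 192.9]), array([306.3, 185.6])]
```

View pics/g1.png

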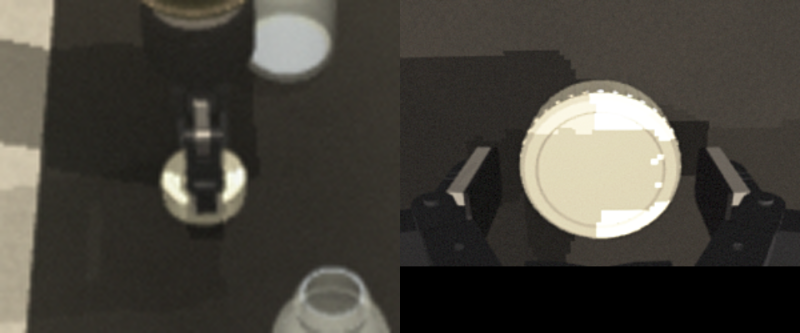

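The fingers straddle the cap symmetrically, with their tips about 10 mm below the TCP. I'll lower 14 mm and grip.

jog_arm:
  series: "0 0 0.034 0 0 0 0.68;0 0 0.034 0 0 0 0.68;0 0 0.034 0 0 0 0.3;0 0 0.034 0 0 0 -0.2;0 0 0.034 0 0 0 -0.2;0 0 0.034 0 0 0 -0.2;0 0 0.034 0 0 0 -0.2"
  grip_force: 100

```text
time_s: 4.95
eef_pos: [527.8, 111.9, 23.4]
ee_rot: [0.0, 1.0, 0.0, 0.0]
force: [-1.9, -0.4, 5.3]
grip_width: 0.671
grip_force: 106.3
```

jog_arm:
  series: "0 0 -0.02 0 0 0 -0.2;0 0 -0.12 0 0 0 -0.2;0 0 -0.26 0 0 0 -0.2;0 0 -0.4 0 0 0 -0.2;0 0 -0.45 0 0 0 -0.2;0 0 -0.45 0 0 0 -0.2;0 0 -0.45 0 0 0 -0.2"

```text
time_s: 5.82
eef_pos: [527.0, 111.8, 201.5]
ee_rot: [-0.0, 1.0, -0.0, -0.001]
force: [0.1, 0.3, 0.4]
grip_width: 0.669
grip_force: 106.3
```

Run:
```python
from h import *
s=sense();print(s["eef_pos"],s["force"],s["wrist_torque"],s["grip_width"],s["ee_rot"])
w=capture("wrist");a=capture("side");t=capture("top")
for n,c in (("wrist",w),("side",a),("top",t)):
    for l in ("jar_rim","cap_top","cap","jar"):
        for r in mark_of(l,c): print(n,l,round(r["confidence"],2),np.round(r["point"],1),atz(c,r["point"],dict(jar_rim=132,jar=4,cap=s["eef_pos"][2]-20,cap_top=s["eef_pos"][2]+2)[l],n=="wrist"))
o=np.zeros((400,800,3),np.uint8)
o[:320]=cv2.resize(w["img"][100:340,20:620],(800,320))
save(w,"w2",o[:320])
```

```text
[527.02714942 111.80115761 201.48874459] [0.08425349 0.27357046 0.41323755] [0.02573375 0.01945292 0.0018699 ] 0.6692744198312903 [-1.98840810e-05  9.99999452e-01 -2.53549084e-05 -1.04678810e-03]
wrist jar_rim 0.87 [124.2 572.2] [603.2 -91.8 132. ]
wrist jar_rim 0.44 [182.5 581.4] [ 555.8 -112.5  132. ]
wrist cap_top 0.85 [334.8 291.8] [489.7 124.6 203.5]
wrist cap_top 0.68 [275.4 321.2] [524.7 110.1 203.5]
wrist cap 0.91 [249.2 321.3] [527.8 109.9 181.5]
wrist cap 0.88 [331.  291.8] [474.2 126.9 181.5]
wrist jar 0.76 [117.5 496.3] [604.1 -93.6   4. ]
side jar_rim 0.96 [260.7 438. ] [ 775. -170.  132.]
side jar_rim 0.89 [232.7 345.2] [603.1 -92.2 132. ]
side cap_top 0.95 [192.  227.1] [373.  -35.7 203.5]
side cap_top 0.58 [142.1 306. ] [531.2 105.7 203.5]
side cap 0.76 [197.9 226.6] [368.5 -30.7 181.5]
side cap 0.73 [148.4 300.4] [518.2 110.9 181.5]
side jar 0.82 [294.1 430.4] [ 780.1 -162.6    4. ]
side jar 0.58 [273.6 342.9] [ 600.3 -101.6    4. ]
top jar_rim 0.7 [182.8 365.3] [602.  -90.1 132. ]
top cap 0.58 [214.4 279.2] [524.7 106.9 181.5]
top jar 0.7 [124.  386.6] [ 784.5 -165.2    4. ]
top jar 0.7 [216.2 279.2] [537.2 124.8   4. ]
top jar 0.6 [187.3 361.6] [612.  -93.8   4. ]
```

View pics/w2.png

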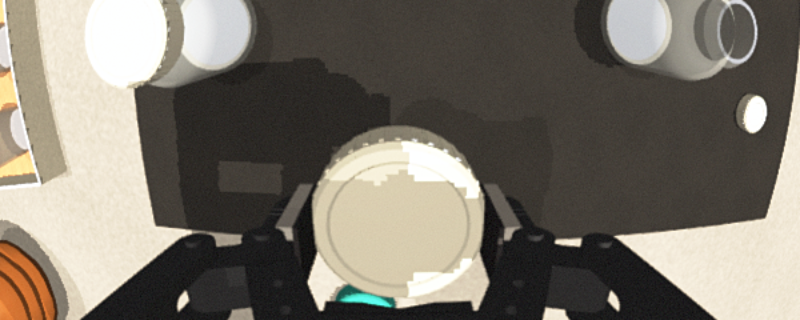

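The cap is held level between the pads at about (215, 398) in this crop, with the jar's mouth at (32, 738). I'll move beside the jar, with the camera above its mouth, for a precise look.

jog_arm:
  series: "0.015 0.1 0 0 0 0 -0.2;0.015 0.25 0 0 0 0 -0.2;0.015 0.4 0 0 0 0 -0.2;0.015 0.507 0 0 0 0 -0.2;0.015 0.507 0 0 0 0 -0.2;0.015 0.507 0 0 0 0 -0.2"

```text
time_s: 7.32
eef_pos: [533.5, -90.4, 202.7]
ee_rot: [-0.0, 1.0, 0.0, -0.0]
force: [-0.4, -0.4, -0.4]
grip_width: 0.666
grip_force: 106.4
```

Run:
```python
from h import *
s=sense();print(s["eef_pos"],s["force"]);z=s["eef_pos"][2]
w=capture("wrist");a=capture("side");t=capture("top")
for n,c in (("wrist",w),("side",a),("top",t)):
    for l in ("jar_rim","cap_top","jar"):
        for r in mark_of(l,c): print(n,l,round(r["confidence"],2),np.round(r["point"],1),atz(c,r["point"],dict(jar_rim=132,jar=4,cap_top=z+2)[l],n=="wrist"))
save(w,"w3",cv2.resize(w["img"][60:340,150:490],None,fx=2,fy=2))
np.savez("w3",img=w["img"],intrinsics=w["intrinsics"],R=w["R"],t=w["t"],z=z,p=s["eef_pos"])
```

```text
[533.52081152 -90.39379437 202.65707176] [-0.35527111 -0.37228576 -0.43547599]
wrist jar_rim 0.74 [112.9 320.5] [602.6 -92.1 132. ]
wrist cap_top 0.61 [272.9 319. ] [532.5 -91.1 204.7]
wrist cap_top 0.54 [326.8 148.8] [492.5   4.  204.7]
wrist cap_top 0.42 [184.3 462.7] [ 573.2 -153.6  204.7]
wrist jar 0.83 [113.8 318.9] [604.  -91.4   4. ]
side jar_rim 0.94 [230.6 345.3] [603.7 -86.7 132. ]
side jar_rim 0.58 [261.4 434.3] [ 767.6 -171.3  132. ]
side cap_top 0.97 [189.7 230.2] [378.8 -30.8 204.7]
side jar 0.98 [295.2 429.7] [ 778.1 -165.2    4. ]
side jar 0.82 [272.9 340.7] [595.7 -99.5   4. ]
top jar_rim 0.55 [112.8 395.1] [ 771.2 -165.4  132. ]
top cap_top 0.85 [295.5 270.8] [351.4 121.8 204.7]
top cap_top 0.43 [207.4 369.6] [535.6 -90.3 204.7]
top jar 0.87 [125.4 383.7] [ 780.7 -157.3    4. ]
```

View pics/w3.png

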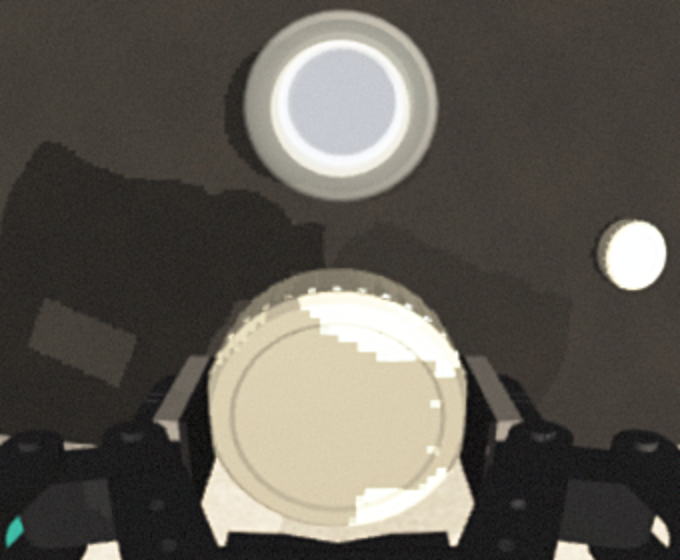

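The cap is centred between the fingers at about crop (340, 400), and the jar's mouth ring is at crop (341, 107), spanning columns 271–410. I'll fit both outlines.

```bash
cat >> h.py <<'E'
def fpix(c,X):
    p=np.asarray(X,float)@np.array(c["R"]).T+c["t"];K=np.array(c["intrinsics"])
    r=np.hypot(p[:,0],p[:,1]);th=np.arctan2(r,p[:,2]);k=th/np.maximum(r,1e-9)
    return np.c_[K[0,0]*p[:,0]*k+K[0,2],K[1,1]*p[:,1]*k+K[1,2]]
A=np.linspace(0,2*np.pi,181)
def circ(x,y,z,r): return np.c_[x+r*np.cos(A),y+r*np.sin(A),0*A+z]
def ext(P): return np.array([P[:,0].min(),P[:,0].max(),P[:,1].min(),P[:,1].max()])
E
python3 - <<'E'
from h import *
from scipy.optimize import least_squares
c=np.load("w3.npz");p=c["p"];print(p)
cr=lambda l,r,t,b:np.array([150+l/2,150+r/2,60+t/2,60+b/2])
m=cr(209,467,268,526)
f=lambda q:ext(np.r_[fpix(c,circ(q[0],q[1],q[2],30)),fpix(c,circ(q[0],q[1],q[2]-22,30))])-m
r=least_squares(f,[533,-90,204],diff_step=1e-4);print("cap x y top",r.x.round(1),r.fun.round(2))
for nm,m,z,rad in (("body",cr(244,438,10,202),84,38),("ring",cr(271,410,39,175),123.5,23.5),("floor",cr(287,397,47,157),132,17)):
    f=lambda q:ext(fpix(c,circ(q[0],q[1],z,q[2])))-m
    r=least_squares(f,[602,-91,rad],diff_step=1e-4);print(nm,r.x.round(1),r.fun.round(2))
E
```

```text
[533.52081152 -90.39379437 202.65707176]
cap x y top [532.  -91.1 201.2] [-0.62  0.62  0.66 -0.7 ]
body [603.5 -92.5  37.9] [-0.07  0.07  0.07 -0.07]
ring [602.4 -92.1  22.5] [ 0.15 -0.15 -0.15  0.15]
floor [603.8 -92.5  17.2] [-0.19  0.19  0.2  -0.19]
```

jog_arm:
  series: "0.09 0.002 0 0 0 0 -0.2;0.175 0.003 0 0 0 0 -0.2;0.175 0.003 0.06 0 0 0 -0.2;0.175 0.003 0.112 0 0 0 -0.2;0.175 0.003 0.112 0 0 0 -0.2;0.175 0.003 0.112 0 0 0 -0.2;0.175 0.003 0.112 0 0 0 -0.2"

```text
time_s: 8.8
eef_pos: [603.9, -92.3, 159.0]
ee_rot: [0.0, 1.0, -0.0, 0.001]
force: [0.7, -0.0, -0.4]
grip_width: 0.665
grip_force: 106.3
```

Run:
```python
from h import *
s=sense();print(s["eef_pos"],s["force"],s["wrist_torque"])
a=capture("side");t=capture("top");w=capture("wrist")
x,y=pix(a,[603,-92,140]).astype(int);i=cv2.resize(a["img"][y-40:y+60,x-40:x+40],None,fx=5,fy=5,interpolation=cv2.INTER_CUBIC)
j=cv2.resize(w["img"][130:330,220:420],(400,400))
save(a,"s4",np.hstack([i[:400],j]));print(x,y)
```

```text
[603.91430091 -92.33235366 159.01013485] [ 0.73263995 -0.03754107 -0.39308811] [ 0.02226368  0.03192416 -0.02141548]
345 230
```

View pics/s4.png

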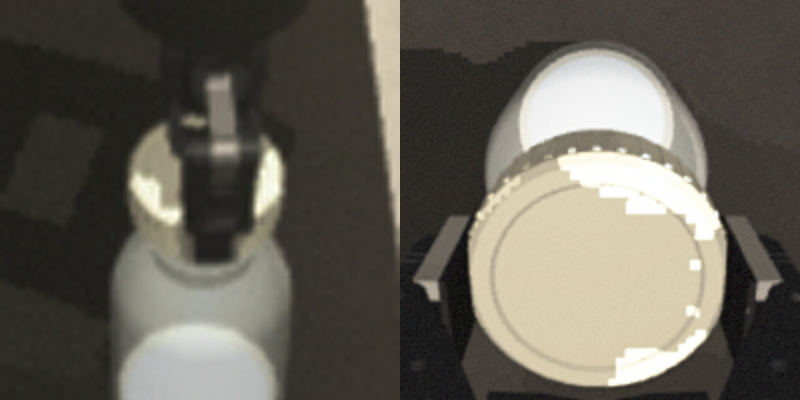

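The side and wrist views both show the cap concentric above the jar to about 1 mm. Descending until the tabs meet the bead.

jog_arm:
  series: "0 0 0.015 0 0 0 -0.2;0 0 0.028 0 0 0 -0.2;0 0 0.036 0 0 0 -0.2;0 0 0.036 0 0 0 -0.2;0 0 0.036 0 0 0 -0.2"

```text
time_s: 9.57
eef_pos: [603.6, -92.1, 143.6]
ee_rot: [-0.0, 1.0, 0.0, 0.0]
force: [0.3, -0.2, -0.5]
grip_width: 0.666
grip_force: 106.4
```

jog_arm:
  series: "0 0 0.0025 0 0 0 -0.2;0 0 0.005 0 0 0 -0.2;0 0 0.005 0 0 0 -0.2;0 0 0.005 0 0 0 -0.2"

```text
time_s: 10.07
eef_pos: [603.8, -92.2, 142.1]
ee_rot: [0.0, 1.0, 0.0, 0.001]
force: [-0.4, 2.4, 5.4]
grip_width: 0.665
grip_force: 106.9
```

jog_arm:
  series: "0 -0.001 0.0015 0 0 0 -0.2;0 -0.001 0.003 0 0 0 -0.2;0 -0.001 0.003 0 0 0 -0.2"

```text
time_s: 10.45
eef_pos: [604.0, -92.0, 141.5]
ee_rot: [0.0, 1.0, 0.0, 0.001]
force: [-1.7, 1.4, 8.9]
grip_width: 0.666
grip_force: 107.3
```

jog_arm:
  series: "-0.001 -0.001 0.0015 0 0 0 -0.2;-0.001 -0.001 0.003 0 0 0 -0.2;-0.001 -0.001 0.003 0 0 0 -0.2"

```text
time_s: 10.82
eef_pos: [604.0, -91.9, 141.0]
ee_rot: [0.001, 1.0, 0.0, 0.002]
force: [-0.8, 0.4, 12.8]
grip_width: 0.669
grip_force: 107.7
```

jog_arm:
  series: "0 0 0.001 0 0 0 -0.2;0 0 0.0025 0 0 0 -0.2;0 0 0.004 0 0 0 -0.2;0 0 0.004 0 0 0 -0.2"

```text
time_s: 11.32
eef_pos: [604.1, -91.9, 140.0]
ee_rot: [0.001, 1.0, 0.0, 0.002]
force: [-1.8, 0.1, 15.8]
grip_width: 0.669
grip_force: 108.1
```

jog_arm:
  series: "0 0 0.001 0 0 0 -0.2;0 0 0.002 0 0 0 -0.2;0 0 0.003 0 0 0 -0.2;0 0 0.003 0 0 0 -0.2"

```text
time_s: 11.82
eef_pos: [604.2, -91.9, 139.3]
ee_rot: [0.001, 1.0, 0.0, 0.002]
force: [-2.8, 1.4, 19.0]
grip_width: 0.671
grip_force: 108.3
```

jog_arm:
  series: "-0.0015 -0.0005 0.001 0 0 0 -0.2;-0.0015 -0.0005 0.002 0 0 0 -0.2;-0.0015 -0.0005 0.003 0 0 0 -0.2;-0.0015 -0.0005 0.003 0 0 0 -0.2"

```text
time_s: 12.32
eef_pos: [602.2, -91.2, 134.4]
ee_rot: [-0.0, 1.0, -0.0, -0.001]
force: [1.0, 0.0, -1.9]
grip_width: 0.668
grip_force: 106.3
```

It clicked: the force dropped from 19 N to zero at TCP z 134.4. Next I go down to the hard stop and load it.

jog_arm:
  series: "0 0 0.002 0 0 0 -0.2;0 0 0.004 0 0 0 -0.2;0 0 0.006 0 0 0 -0.2;0 0 0.006 0 0 0 -0.2;0 0 0.006 0 0 0 -0.2"

```text
time_s: 12.95
eef_pos: [602.5, -91.2, 132.6]
ee_rot: [-0.0, 1.0, -0.0, -0.0]
force: [0.4, -1.2, -0.9]
grip_width: 0.667
grip_force: 106.4
```

jog_arm:
  series: "0 0 0.002 0 0 0 -0.2;0 0 0.004 0 0 0 -0.2;0 0 0.006 0 0 0 -0.2;0 0 0.006 0 0 0 -0.2;0 0 0.006 0 0 0 -0.2"

```text
time_s: 13.58
eef_pos: [603.2, -91.4, 132.4]
ee_rot: [0.001, 1.0, 0.0, 0.001]
force: [-2.1, -0.2, 13.5]
grip_width: 0.667
grip_force: 107.8
```

jog_arm:
  series: "-0.0005 0 0.002 0 0 0 -0.2;-0.0005 0 0.004 0 0 0 -0.2;-0.0005 0 0.004 0 0 0 -0.2;-0.0005 0 0.004 0 0 0 -0.2;-0.0005 0 0.004 0 0 0 -0.2"

```text
time_s: 14.2
eef_pos: [603.3, -91.4, 132.3]
ee_rot: [0.001, 1.0, 0.0, 0.002]
force: [-4.0, 2.0, 22.4]
grip_width: 0.67
grip_force: 108.8
```

Run:
```python
from h import *
a=capture("side");w=capture("wrist");t=capture("top");s=sense();print(s["eef_pos"],s["force"],s["wrist_torque"],s["time_s"])
x,y=pix(a,[603,-92,120]).astype(int);i=cv2.resize(a["img"][y-40:y+60,x-40:x+40],None,fx=5,fy=5,interpolation=cv2.INTER_CUBIC)
j=cv2.resize(w["img"][130:330,220:420],(400,400))
save(a,"s5",np.hstack([i[:400],j]))
```

```text
[603.30684035 -91.43613492 132.31908847] [-5.59545846  1.33414702 23.11410848] [ 0.30201054  0.91301482 -0.02035925] 14.35
```

View pics/s5.png

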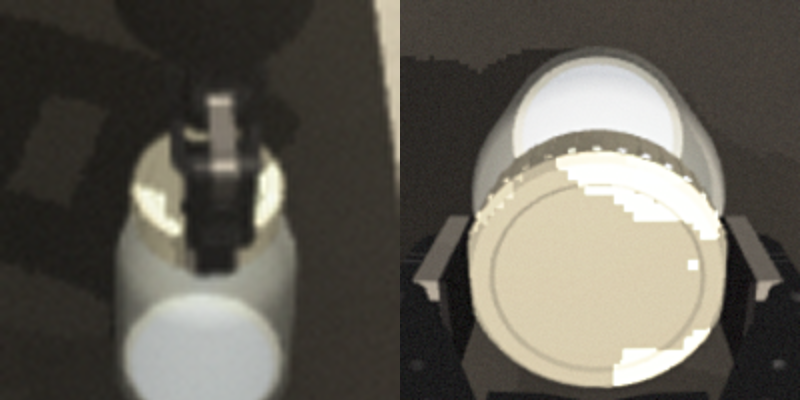

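The cap sits down on the shoulder, square on the jar, with 23 N held. I'll trim the small sideways force.

jog_arm:
  series: "-0.002 0 0.0005 0 0 0 -0.2;-0.002 0 0.0005 0 0 0 -0.2;-0.002 0 0.0005 0 0 0 -0.2;-0.002 0 0.0005 0 0 0 -0.2;-0.002 0 0.0005 0 0 0 -0.2;-0.002 0 0.0005 0 0 0 -0.2"

```text
time_s: 15.1
eef_pos: [603.2, -91.5, 132.3]
ee_rot: [0.001, 1.0, 0.0, 0.003]
force: [-0.8, 2.3, 22.5]
grip_width: 0.659
grip_force: 108.8
```

Run:
```python
from h import *
c=capture("top");c=capture("side");s=sense();print(s["eef_pos"],s["force"],s["grip_width"],s["grip_force"])
if 19<s["force"][2]<32 and abs(s["eef_pos"][2]-132.3)<.6: print(finish_job())
```

```text
[603.17344297 -91.44168807 132.28183972] [-1.35818908  1.86365773 21.43733402] 0.667833299204238 108.75431662425399
the job is handed in; nothing more can be done
None
```

The large white cap clicked onto the open jar after about 19 N of push. I handed the job in at about 15 s with it pressed to its hard stop, the jar upright and the arm still pushing down with about 21 N.

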